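# Unclamp the weight tray and tip the balance weights into its corner

## Robot

A 7-joint arm with a two-finger parallel gripper is mounted at the origin on the work surface. World frame = base frame: x ahead of the robot, y to its left, z up, the work surface at z = 0. Lengths are in m, angles in rad, forces in N, time in s.
With the tool pointing down it reaches from about 0.4 to 0.9 m from the base axis. Payload 5.5 kg.
Tool frame: the origin (TCP) lies at the very end of the fingers, on their centre line; the grasp point (between the pads) lies 19 mm behind it; z points along the fingers, y is the line along which they close (so a half turn about z gives the same grasp; the last joint's range is limited). The gripper opens to 85 mm and grips with 20 to 120 N. Pads are 22 mm wide; open, the fingers measure 114 mm over their backs; the gripper's body (76 mm by 85 mm) begins 54 mm behind the grasp point. The pads swing forward as they close: fully open they stand 13 mm farther back than shut.
Start: joints at [1.397, 0.501, -0.427, 1.55, 0.221, 1.138, -0.21], TCP at [0.275, -0.589, 0.231] pointing down, gripper open.
Joint ranges: [-2.88, 2.88], [-0.31, 2.03], [-1.54, 1.56], [0.2, 2.42], [-1.41, 4.55], [0.19, 2.02], [-2.57, 2.57]. Speed limits (rad/s): [2.57, 2.57, 3.14, 3.14, 3.14, 3.14, 3.14].

## Interface

Orientations are given as a unit quaternion [w, x, y, z].
In Python, from station import * gives the robot as it stands. The module is installed in compiled form; this text tells all that it offers.
- The arm moves only by the tool drive_tool, never from a script. Its argument "targets" is one flat list of numbers, 5 for each row, row after row: the shift along the tool's x, y, z in cm, then the turn about the tool's z in degrees, then the finger opening in cm, from 0 to 8.54. In form: [tx, ty, tz, twist, fingers, tx, ty, tz, twist, fingers, ...]. A call has 1 to 12 rows; each row is the pose to reach, as a shift and turn from the pose commanded when the call began, along the tool's axes at that moment; what a row does not reach only later rows make up. A row lasts 1/12 s, in which the tool goes at most 41.7 mm and 7.16 degrees, less where a joint would pass 70% of its speed; a pose out of reach is approached as far as the arm can. A call with a gripper value outside its range is refused whole. The fingers move at their own pace and stop on an object; "grip_force" is the grip in N (left out, the last holds). Time passes only in rows, so rows that repeat a pose let the fingers close. It gives the time, the measured TCP pose, the force, the opening and the grip force at its end, in the units of the state.
- observe(): the state, without advancing time (a new reading comes with each control period).
- snapshot(name): name is "side" or "top" or "wrist"; returns a dict with "image" (480x640x3 uint8, red, green, blue), "z_map" (480x640 float32, m along the optical axis (not along the pixel's ray), 0 where there is no reading), "K" (3x3 intrinsics, pixels), "R" (3x3) and "t" (3): a world point X has camera coordinates R X + t; the wrist camera has in their place "mount" (4x4, takes a point from camera to tool coordinates, whose origin is the TCP and whose axes are the flange's). Camera axes: x right, y down, z forward; pixel columns grow to the right and rows downward; lengths in m; the calibration is good to about 2 mm. A picture is of the moment at which its call begins: read the wrist's pose just before it.
- job_done(): hands the job in; it is judged then, once.
The state is a dict: "t": time; "joint_positions": joint angles; "qd": joint speeds; "joint_efforts": joint torques, N m; "tcp_pos": TCP position; "orientation": TCP orientation; "force": force on the tool from outside, world axes, zero at the start; "torque": the same for the moment, N m; "opening": finger opening in m; "finger_force": force on a finger pad.
Only numpy, scipy, OpenCV 4.12 (cv2) and the standard library are available. Lean on these libraries where they do the work, as an engineer would, in place of code of your own. Each camera call takes 0.05 s, during which the arm holds its last target. There are 200 camera calls.

## Task

Turn the clamp's black knob clockwise until it clicks past its detent and the clamp is fully open, so that the tray of centrifuge balance weights comes free. Then take the tray by its stub handle and tip it up on the opposite corner, which stays standing on its place on the base plate, until all five brass discs have slid down together into that corner. Finish while still holding the handle with the tray steeply tilted and everything at rest, and leave the bottle, the cup and the tube rack alone.

Things in the scene. Friction and masses are not known exactly. Their poses are not given: they have to be found in the camera images.
- base: Fixed grey metal base plate under the tray, 300 (x) by 285 (y) by 8 mm. Origin near its centre, underside; z up; x along the tray's diagonal from low corner to handle, roughly away from the robot; y to the left of that. Carries the clamp's post (30 mm wide) at x +62, y +107 mm, and two 7 mm high ridges, 8 mm outside the tray's two low-corner walls, that keep this corner from sliding off
- seat (a point): Point on the base plate's top, at x = -113 mm of the base: where the tray's outer bottom corner diagonally across from the handle stands
- clamp (a joint): Turn-clamp angle, rad, growing clockwise seen from above. 0: closed, steel arm (16 wide, 8 thick, reaches 58 mm from the axis) 2 mm above the tray's rim, blocking it. 1.3: end stop, arm clear of the tray. A sprung ball (peak about 0.1 N m) resists from 0.35 to 0.65 and pushes on from there to 0.95 with a click; elsewhere it turns easily (0.02 N m) and stays where it is left
- clamp_grip (a point): On the clamp's vertical axis, at grip height of its knob: a black upright bar 44 long, 12 thick, 40 mm tall (top 15 above, foot on the arm 25 mm below this point), 88 mm above the bench. Frame turns with the clamp, parallel to the base's at 0: the bar lies along this frame's +45 degree line (x and y both growing); the arm points along that line to -x -y
- tray: Loose square white plastic tray, open on top, 160 x 160 x 45 mm, walls and floor 3 mm, 0.2 to 0.35 kg, standing on the plate. Origin: centre of its underside; z up; x, y along its DIAGONALS (corners at x, y = +-113 mm), handle on the +x corner. Tipped up it pivots on its -x bottom corner. Discs begin to slide at about 15 degrees but creep along the walls into the corner only from about 25
- tray_handle (a point): Grip point of the tray's stub handle, a black bar sticking out of its corner along tray x: 22 wide (y), 16 tall (z), free part 54 mm long (tray x 113 to 167). The point is at tray x = 142, z = 36 mm, so 44 mm above the bench at the start; free space beside and below. Axes as the tray's
- tray_low (a point): Outer bottom corner of the tray diagonally across from the handle (tray x = -113, z = 0 mm); starts at the seat. Axes as the tray's
- tray_corner (a point): Inner bottom corner of the tray diagonally across from the handle (tray x = -109, z = 3 mm), where the discs must gather. Axes as the tray's
- disc0: One of five equal loose plain brass balance weights: a disc 20 mm across, 12 mm high, 30 g, lying flat in the handle half of the tray at the start. Origin at the centre of its underside
- disc1: One of five equal loose plain brass balance weights: a disc 20 mm across, 12 mm high, 30 g, lying flat in the handle half of the tray at the start. Origin at the centre of its underside
- disc2: One of five equal loose plain brass balance weights: a disc 20 mm across, 12 mm high, 30 g, lying flat in the handle half of the tray at the start. Origin at the centre of its underside
- disc3: One of five equal loose plain brass balance weights: a disc 20 mm across, 12 mm high, 30 g, lying flat in the handle half of the tray at the start. Origin at the centre of its underside
- disc4: One of five equal loose plain brass balance weights: a disc 20 mm across, 12 mm high, 30 g, lying flat in the handle half of the tray at the start. Origin at the centre of its underside
- flask: Bystander: amber capped bottle, 60 mm across, 140 mm tall, to the left. Origin at the centre of its underside
- beaker: Bystander: clear cup, 68 mm across, 90 mm tall, to the right. Origin at the centre of its underside
- tube_rack: Bystander: grey rack, 90 by 160 mm, with red-capped tubes, about 95 mm tall, to the right. Origin at the centre of its underside

How it is judged:
By the outcome, as a careful person would: the job done as asked, in the order asked, and still so for the second after the job is handed in, while the arm keeps its last pose, push and grip.
It also fails if it takes over 45 s, if anything falls off the work surface, if the arm or the gripper's body presses on something with over 40 N, if the wrist force passes 120 N, or if a joint passes its speed limit or range.

## Working session

There is one attempt and no reset: what is moved stays moved. The work goes in short steps, Python scripts to look and compute and a tool call to move; the robot and the scene stay as the last step left them, time stands still between calls to the robot, and variables do not carry over. Pictures are saved under pics/ and viewed, at most 10 in all, crops included, and the job is handed in when it is done.

Besides the shell and the picture viewer there is one more tool, called after "Emit:" as name(argument=value, ...) on one line, values as JSON. drive_tool: Moves the arm, as the interface text tells. Its arguments: {"type":"object","properties":{"targets":{"type":"array"},"grip_force":{"type":"number"}},"required":["targets"]}

```bash
mkdir -p pics; cat > h.py <<'E'
import numpy as np, cv2
from station import *
from scipy.spatial.transform import Rotation as Ro
def Rq(q): return Ro.from_quat([q[1],q[2],q[3],q[0]]).as_matrix()
def pts(s):
    z=s["z_map"];K=s["K"];v,u=np.mgrid[0:480,0:640]
    c=np.stack([(u-K[0,2])/K[0,0]*z,(v-K[1,2])/K[1,1]*z,z],-1)
    return (c-s["t"])@s["R"]
def ray(s,u,v,h):
    d=s["R"].T@np.linalg.inv(s["K"])@np.array([u,v,1.]);o=-s["R"].T@s["t"]
    return o+d*(h-o[2])/d[2]
E
python3 - <<'E'
from h import *
o=observe();print(o)
for n in("top","side"):
    s=snapshot(n);cv2.imwrite(f"pics/{n}0.png",s["image"][:,:,::-1]);np.savez(f"{n}0.npz",**s)
    print(n,s["K"].tolist(),s["R"].round(4).tolist(),s["t"])
E
```

```text
{'t': 0.0, 'joint_positions': array([ 1.39717954,  0.50184675, -0.42680955,  1.55146343,  0.22082395,
        1.13828081, -0.21030755]), 'qd': array([ 0.00203697, -0.00046034,  0.00051409, -0.00105851, -0.00011052,
        0.00043947,  0.00135086]), 'joint_efforts': array([-5.66019553e-04, -5.69514942e+01, -5.81673145e+00, -2.80938810e+01,
        1.05691547e-02,  1.18100527e-02, -2.42319504e-05]), 'tcp_pos': array([ 0.2746589 , -0.58835534,  0.23025606]), 'orientation': array([-9.49829750e-04,  9.76234843e-01,  2.16713163e-01, -1.82387320e-04]), 'force': array([-0.14933076, -0.48956541,  0.37072759]), 'torque': array([ 0.01616383, -0.02387469,  0.01338333]), 'finger_force': 0.0, 'opening': 0.08549927405822173}
top [[467.4668839993906, 0.0, 319.78339350180534], [0.0, 467.4668839993906, 241.02484762332668], [0.0, 0.0, 1.0]] [[0.026, -0.9992, 0.0312], [-0.9937, -0.0293, -0.108], [0.1088, -0.0282, -0.9937]] [-0.04819686  0.51749353  0.95089   ]
side [[475.0415668567734, 0.0, 322.41548799625895], [0.0, 475.0415668567734, 249.89531686433094], [0.0, 0.0, 1.0]] [[-0.9915, -0.1291, 0.0166], [-0.0827, 0.5262, -0.8463], [0.1005, -0.8405, -0.5324]] [0.50349464 0.14128035 1.15903529]
```

View pics/top0.png

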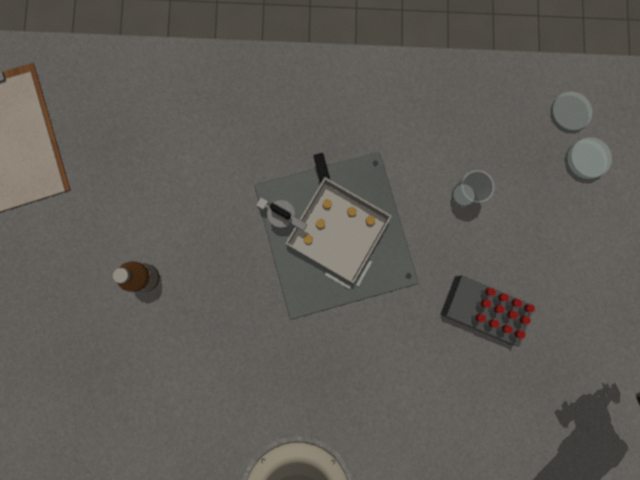

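View pics/side0.png

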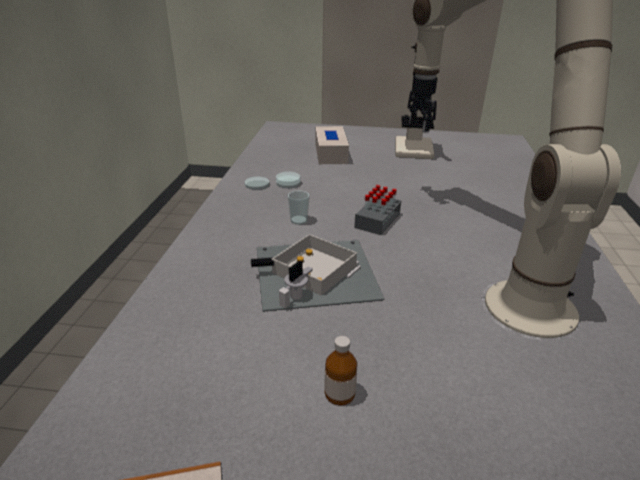

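The top view shows the plate with corners at about (255,184), (381,153), (417,283) and (290,318). The handle is at (321,166), the knob at (281,212) and the tray's low corner near (350,285). The side view shows the bottle on the near side, with the cup and rack behind.

```bash
python3 - <<'E'
from h import *
s=dict(np.load("top0.npz"));im=s["image"];g=im.astype(int);hsv=cv2.cvtColor(im,cv2.COLOR_RGB2HSV)
# plate corners
c=[ray(s,*p,0.008)[:2] for p in((255,184),(381,153),(417,283),(290,318))];c=np.array(c);print("plate",c.round(4).tolist(),c.mean(0))
x=(c[0]+c[1]-c[2]-c[3]);y=(c[0]+c[3]-c[1]-c[2]);print("yaw",np.degrees(np.arctan2(x[1],x[0])),np.degrees(np.arctan2(-y[0],y[1])))
dark=(g.max(2)<45).astype(np.uint8)
for nm,(u0,v0,u1,v1),h in(("handle",(305,145,340,190),.052),("knob",(262,195,300,228),.103)):
    m=np.zeros_like(dark);m[v0:v1,u0:u1]=dark[v0:v1,u0:u1]
    k,l,st,ce=cv2.connectedComponentsWithStats(m);i=1+st[1:,4].argmax()
    v,u=np.nonzero(l==i);P=np.array([ray(s,a,b,h)[:2] for a,b in zip(u,v)])
    r=cv2.minAreaRect(P.astype(np.float32)*1000);w,V=np.linalg.eigh(np.cov(P.T))
    print(nm,st[i],r,P.mean(0),np.degrees(np.arctan2(V[1,1],V[0,1])))
    print(" depth z",np.median(pts(s)[v,u],0))
P=pts(s);sub=P[150:300,250:420]
# tray rim points
rim=(np.abs(sub[...,2]-.053)<.006)&(g[150:300,250:420].min(2)>90);q=sub[rim][:,:2];print("rim",len(q),cv2.minAreaRect((q*1000).astype(np.float32)))
crop=cv2.resize(im[140:300,240:430],(760,640)[:2])[:, :, ::-1];cv2.imwrite("pics/crop0.png",cv2.resize(crop,(712,600)))
E
```

```text
plate [[0.6406, 0.1087], [0.7191, -0.1637], [0.437, -0.2442], [0.3566, 0.0239]] [ 0.53832379 -0.06882272]
yaw 16.282816511997897 16.373919676997694
handle [314 153  16  29 248] ((671.409423828125, -31.412700653076172), (57.1326789855957, 21.59965705871582), 16.37800407409668) [ 0.67271322 -0.03123397] -166.8557884759496
 depth z [ 0.67243385 -0.03114384  0.05151488]
knob [270 204  20  16 144] ((566.2355346679688, 47.94120788574219), (44.834835052490234, 13.247191429138184), 61.23931884765625) [0.56612005 0.04732453] 58.95132240638256
 depth z [0.56670951 0.04721047 0.10201023]
rim 646 ((563.577392578125, -30.35247802734375), (252.5918731689453, 161.64309692382812), 61.22771453857422)
```

View pics/crop0.png

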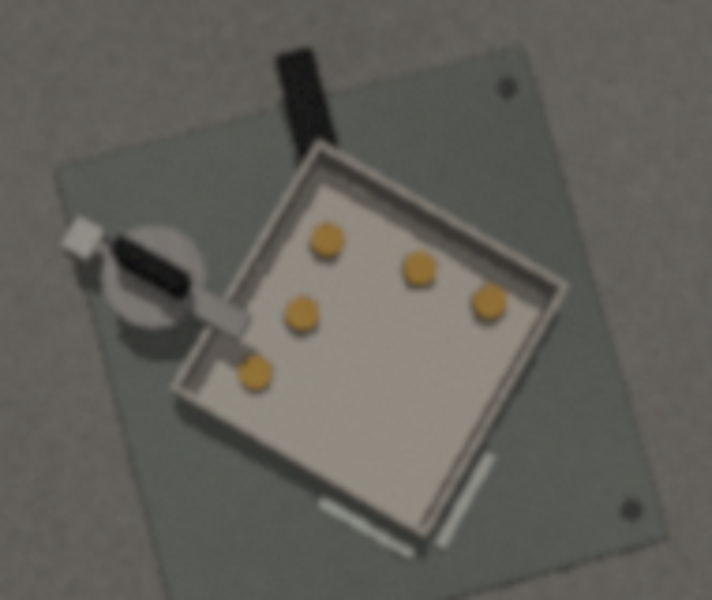

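Emit:
drive_tool(targets=[53.3,-45.3,0,-36.2,8.5,53.3,-45.3,0,-36.2,8.5,53.3,-45.3,0,-36.2,8.5,53.3,-45.3,0,-36.2,8.5,53.3,-45.3,0,-36.2,8.5,53.3,-45.3,0,-36.2,8.5,53.3,-45.3,0,-36.2,8.5,53.3,-45.3,0,-36.2,8.5,53.3,-45.3,0,-36.2,8.5,53.3,-45.3,0,-36.2,8.5,53.3,-45.3,0,-36.2,8.5,53.3,-45.3,0,-36.2,8.5])

```text
t: 1.1
tcp_pos: [0.4834, -0.1326, 0.2313]
orientation: [0.0, 0.861, 0.509, -0.0]
force: [0.6, -0.1, 0.7]
opening: 0.0848
finger_force: 0.0
```

```bash
cat > st.py <<'E'
from h import *
import sys
def to(P,ang):  # world target TCP + tool-x world angle (deg)
    o=observe();R=Rq(o["orientation"]);d=R.T@(np.array(P)-o["tcp_pos"])
    a=np.degrees(np.arctan2(R[1,0],R[0,0]))
    t=-((ang-a+90)%180-90)
    print("t",o["t"],"tcp",o["tcp_pos"].round(4),"ang",round(a,1),"z",R[:,2].round(3),"q",o["joint_positions"].round(2),"F",o["force"].round(1),"op",round(o["opening"],4));print("shift cm",(d*100).round(2),"twist",round(t,2))
if __name__=="__main__": to([float(x) for x in sys.argv[1:4]],float(sys.argv[4]))
E
python3 st.py .566 .048 .17 61.2
python3 -c "
from h import *
s=dict(np.load('top0.npz'));print(np.median(pts(s)[201:206,260:265].reshape(-1,3),0))"
```

```text
t 1.1 tcp [ 0.4834 -0.1326  0.2313] ang 61.2 z [-0. -0. -1.] q [ 0.89  0.29 -0.79  1.91  0.24  1.04 -0.5 ] F [ 0.6 -0.1  0.7] op 0.0848
shift cm [19.81 -1.46  6.12] twist 0.0
[0.5905005  0.08762397 0.05432559]
```

Emit:
drive_tool(targets=[19.8,-1.5,6,0,8.5,19.8,-1.5,6,0,8.5,19.8,-1.5,6,0,8.5,19.8,-1.5,6,0,8.5,19.8,-1.5,6,0,8.5,19.8,-1.5,6,0,8.5,19.8,-1.5,6,0,8.5])

```text
t: 1.68
tcp_pos: [0.5647, 0.0504, 0.1702]
orientation: [-0.001, 0.859, 0.512, -0.0]
force: [0.2, -0.3, -0.8]
opening: 0.0852
finger_force: 0.0
```

```bash
python3 st.py .566 .048 .074 61.2; python3 - <<'E'
from h import *
o=observe();s=snapshot("wrist");cv2.imwrite("pics/w1.png",s["image"][:,:,::-1]);np.savez("w1.npz",**s,p=o["tcp_pos"],q=o["orientation"]);print(s["mount"].round(4).tolist())
E
```

```text
t 1.6833 tcp [0.5647 0.0504 0.1702] ang 61.6 z [-0.002  0.002 -1.   ] q [ 0.46  0.5  -0.77  1.81  0.41  1.   -0.97] F [ 0.2 -0.3 -0.8] op 0.0852
shift cm [-0.16  0.26  9.62] twist 0.4
[[-0.0003, -0.9448, -0.3275, 0.0849], [1.0, -0.0003, -0.0002, 0.0002], [0.0001, -0.3275, 0.9448, -0.1431], [0.0, 0.0, 0.0, 1.0]]
```

View pics/w1.png

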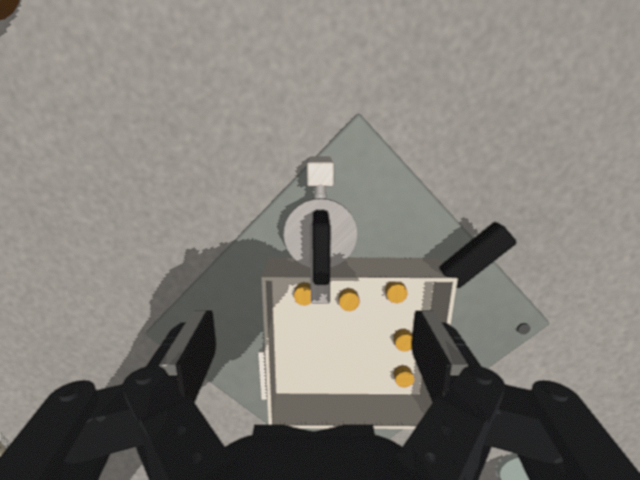

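The wrist view shows the knob bar at column 321, vertical and centred between the fingers. I'll go down and close on it.

Emit:
drive_tool(targets=[0,0,4,0,8.5,0,0,8,0,8.5,0,0,9.6,0,8.5,0,0,9.6,0,8.5,0,0,9.6,0,4,0,0,9.6,0,1,0,0,9.6,0,1,0,0,9.6,0,1,0,0,9.6,0,1,0,0,9.6,0,1,0,0,9.6,0,1], grip_force=40)

```text
t: 2.65
tcp_pos: [0.5674, 0.0455, 0.0766]
orientation: [0.001, 0.861, 0.509, 0.001]
force: [3.2, -3.8, 3.7]
opening: 0.0113
finger_force: 41.2
```

```bash
python3 st.py .566 .048 .074 61.2
```

```text
t 2.65 tcp [0.5674 0.0455 0.0766] ang 61.2 z [ 0.004 -0.001 -1.   ] q [ 0.39  0.63 -0.68  1.87  0.53  0.83 -1.06] F [ 3.2 -3.8  3.7] op 0.0113
shift cm [ 0.15 -0.25  0.26] twist -0.02
```

Emit:
drive_tool(targets=[0,0.2,0,5,1,0,0.2,0,12,1,0,0.2,0,19,1,0,0.2,0,26,1,0,0.2,0,33,1,0,0.2,0,40,1,0,0.2,0,47,1,0,0.2,0,54,1,0,0.2,0,61,1,0,0.2,0,68,1,0,0.2,0,74,1,0,0.2,0,74,1])

```text
t: 3.65
tcp_pos: [0.5655, 0.0502, 0.0765]
orientation: [-0.002, 0.994, -0.111, -0.001]
force: [-7.2, 7.2, 11.6]
opening: 0.0113
finger_force: 42.4
```

```bash
python3 st.py .566 .048 .074 -13.3; python3 - <<'E'
from h import *
print(observe()["torque"])
o=observe();s=snapshot("top");cv2.imwrite("pics/t2.png",cv2.resize(s["image"][130:300,230:430,::-1],(700,595)))
E
```

```text
t 3.65 tcp [0.5655 0.0502 0.0765] ang -12.8 z [-0.002  0.003 -1.   ] q [ 0.16  0.55 -0.38  1.87  0.28  0.77 -2.16] F [-7.2  7.2 11.6] op 0.0113
shift cm [0.1  0.21 0.25] twist 0.5
[1.42030307 1.33996303 0.25987792]
```

View pics/t2.png

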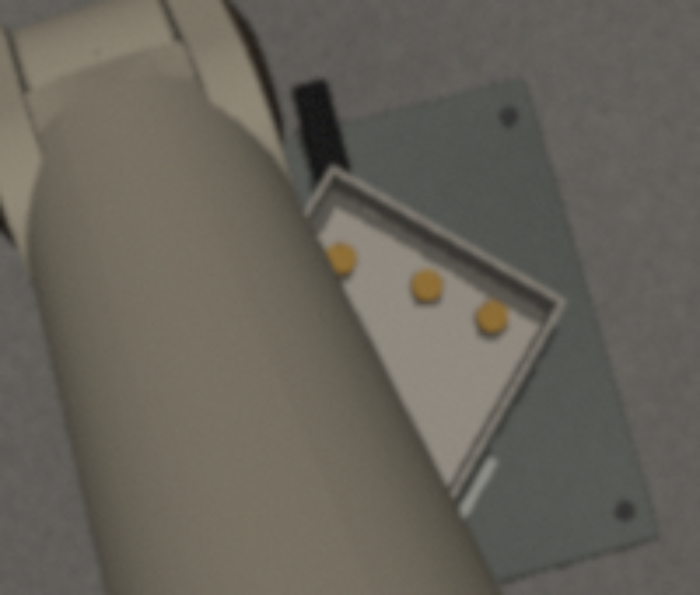

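Emit:
drive_tool(targets=[0,0,0,0,4,0,0,0,0,5,0,0,0,0,5,0,0,0,0,5,0,0,-3,0,5,0,0,-7,0,5,0,0,-11,0,5,0,0,-11,-7,8.5,0,0,-11,-14,8.5,0,0,-11,-21,8.5,0,0,-11,-29,8.5,0,0,-11,-29,8.5])

```text
t: 4.7
tcp_pos: [0.5671, 0.0448, 0.1852]
orientation: [-0.0, 0.99, 0.143, -0.0]
force: [0.9, 0.3, -0.1]
opening: 0.085
finger_force: 0.0
```

```bash
python3 st.py .673 -.031 .18 16.3; python3 - <<'E'
from h import *
s=snapshot("side");P=pts(s);g=s["image"].astype(int)
m=(g.max(2)<45)&(P[...,2]>.08)&(P[...,2]<.115)&(np.hypot(P[...,0]-.566,P[...,1]-.048)<.04)
q=P[m];print(len(q));
if len(q)>10: print(q.mean(0),cv2.minAreaRect((q[:,:2]*1000).astype(np.float32)))
cv2.imwrite("pics/s3.png",cv2.resize(s["image"][190:340,200:400,::-1],(800,600)))
E
```

```text
t 4.7 tcp [0.5671 0.0448 0.1852] ang 16.4 z [-0. -0. -1.] q [ 0.3   0.43 -0.54  1.8   0.26  0.99 -1.63] F [ 0.9  0.3 -0.1] op 0.085
shift cm [ 8.01 10.26  0.52] twist 0.14
159
[0.56761277 0.05446681 0.09327269] ((567.8055419921875, 54.125404357910156), (9.161237716674805, 42.282657623291016), 77.2180404663086)
```

View pics/s3.png

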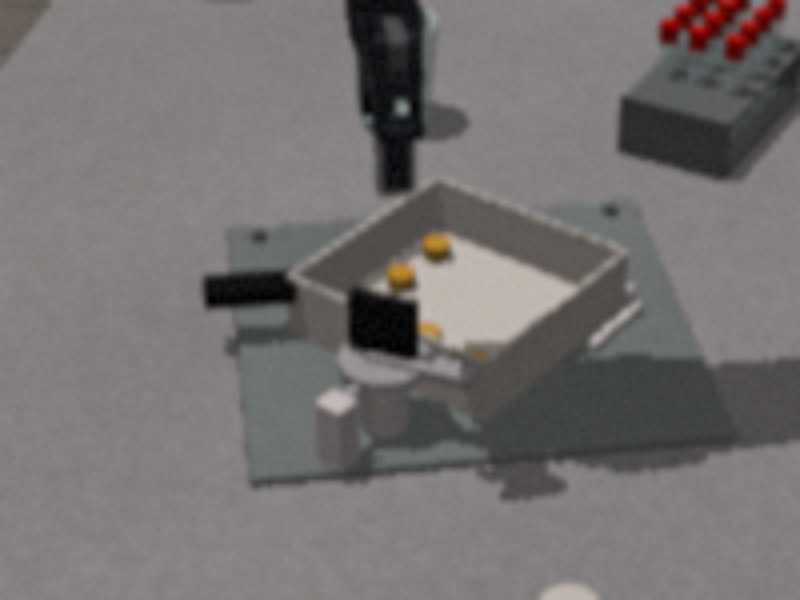

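Emit:
drive_tool(targets=[2.5,3.1,0,0,8.5,5,6.2,0,0,8.5,8,10.2,0,0,8.5,8,10.2,0,0,8.5,8,10.2,4,0,8.5,8,10.2,8,0,8.5,8,10.2,12,0,8.5,8,10.2,15,0,8.5,8,10.2,16,0,8.5,8,10.2,16,0,8.5,8,10.2,16,0,8.5])

```text
t: 5.67
tcp_pos: [0.673, -0.03, 0.0259]
orientation: [-0.0, 0.99, 0.14, 0.0]
force: [1.1, 0.2, 1.4]
opening: 0.0852
finger_force: 0.0
```

```bash
python3 st.py .673 -.031 .025 16.3; python3 - <<'E'
from h import *
s=snapshot("wrist");cv2.imwrite("pics/w4.png",s["image"][:,:,::-1])
E
```

```text
t 5.6667 tcp [ 0.673  -0.03    0.0259] ang 16.1 z [ 0.  0. -1.] q [ 0.29  0.78 -0.41  1.61  0.39  0.83 -1.57] F [1.1 0.2 1.4] op 0.0852
shift cm [-0.03  0.1   0.09] twist -0.16
```

View pics/w4.png

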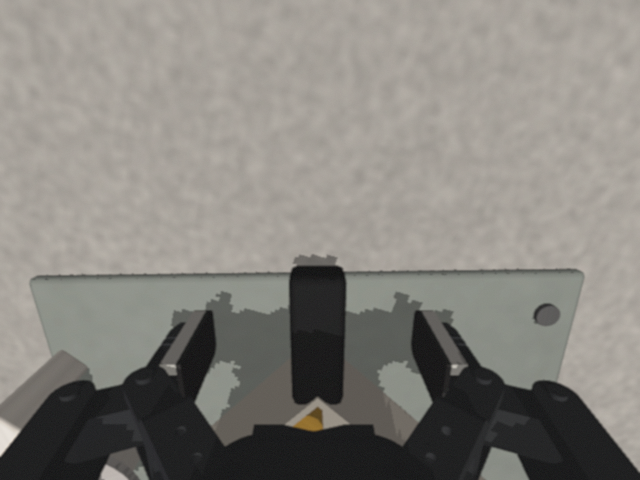

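The handle is at columns 290–345, centred between the pads, so I'll close on it.

Emit:
drive_tool(targets=[0,0.1,0.1,0,6,0,0.1,0.1,0,4,0,0.1,0.1,0,2,0,0.1,0.1,0,2,0,0.1,0.1,0,2,0,0.1,0.1,0,2,0,0.1,0.1,0,2,0,0.1,0.1,0,2], grip_force=35)

```text
t: 6.38
tcp_pos: [0.6731, -0.0313, 0.0251]
orientation: [0.0, 0.99, 0.141, 0.0]
force: [-0.2, -0.6, 6.2]
opening: 0.0215
finger_force: 35.2
```

```bash
python3 st.py .673 -.031 .025 16.3; python3 - <<'E'
from h import *
g=np.radians(8.04)
for t in (0,3,6,9,12,16,20,24,28,32,36,40,45):
    a=np.radians(t)+g;print(t,(25.75*(np.cos(a)-np.cos(g))).round(2),(-25.75*(np.sin(a)-np.sin(g))).round(2))
E
```

```text
t 6.3833 tcp [ 0.6731 -0.0313  0.0251] ang 16.2 z [ 0.001 -0.    -1.   ] q [ 0.29  0.78 -0.41  1.61  0.39  0.83 -1.57] F [-0.2 -0.6  6.2] op 0.0215
shift cm [-0.01 -0.03  0.01] twist -0.08
0 0.0 -0.0
3 -0.22 -1.33
6 -0.52 -2.65
9 -0.88 -3.94
12 -1.31 -5.22
16 -1.98 -6.89
20 -2.77 -8.5
24 -3.67 -10.06
28 -4.68 -11.55
32 -5.78 -12.96
36 -6.99 -14.3
40 -8.28 -15.55
45 -10.01 -16.97
```

Emit:
drive_tool(targets=[-0.05,0,-0.4,0,2,-0.2,0,-1.3,0,2,-0.4,0,-2,0,2,-0.5,0,-2.65,0,2,-0.7,0,-3.3,0,2,-0.9,0,-3.95,0,2,-1.1,0,-4.6,0,2,-1.3,0,-5.2,0,2,-1.65,0,-6.1,0,2,-2,0,-6.9,0,2,-2,0,-6.9,0,2])

```text
t: 7.3
tcp_pos: [0.6541, -0.037, 0.0956]
orientation: [0.0, 0.99, 0.141, 0.001]
force: [0.3, 0.0, -2.5]
opening: 0.0216
finger_force: 34.4
```

```bash
python3 st.py .673 -.031 .025 16.3; python3 - <<'E'
from h import *
s=snapshot("side");cv2.imwrite("pics/s5.png",cv2.resize(s["image"][190:340,200:400,::-1],(800,600)))
E
```

```text
t 7.3 tcp [ 0.6541 -0.037   0.0956] ang 16.2 z [ 0.003 -0.    -1.   ] q [ 0.33  0.67 -0.45  1.64  0.35  0.92 -1.54] F [ 0.3  0.  -2.5] op 0.0216
shift cm [ 1.96 -0.06  7.06] twist -0.09
```

View pics/s5.png

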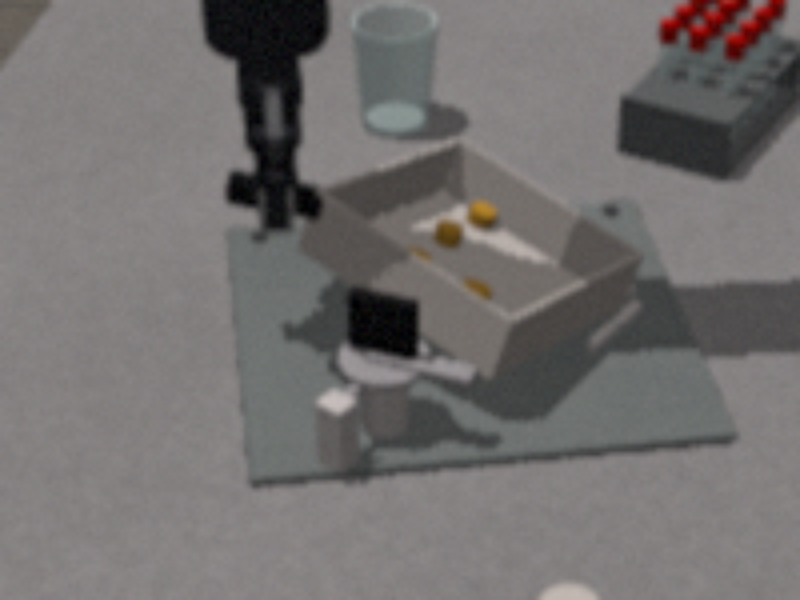

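Tray is tilted about 16°, turning in the grip, with its low corner (around 620,330) still by the ridges. I'll continue along the arc.

Emit:
drive_tool(targets=[-0.4,0,-0.8,0,2,-0.8,0,-1.6,0,2,-1.25,0,-2.4,0,2,-1.7,0,-3.15,0,2,-2.2,0,-3.9,0,2,-2.7,0,-4.65,0,2,-3.25,0,-5.35,0,2,-3.8,0,-6.05,0,2,-4.4,0,-6.75,0,2,-5,0,-7.4,0,2,-5.65,0,-8.05,0,2,-6.3,0,-8.65,0,2])

```text
t: 8.35
tcp_pos: [0.5924, -0.0545, 0.1805]
orientation: [0.0, 0.99, 0.141, 0.0]
force: [-0.1, 0.5, -3.2]
opening: 0.0214
finger_force: 36.4
```

Emit:
drive_tool(targets=[-0.4,0,-0.35,0,2,-0.8,0,-0.7,0,2,-1.2,0,-1.05,0,2,-1.7,0,-1.4,0,2,-1.7,0,-1.4,0,2,-1.7,0,-1.4,0,2,-1.7,0,-1.4,0,2,-1.7,0,-1.4,0,2,-1.7,0,-1.4,0,2,-1.7,0,-1.4,0,2])

```text
t: 9.18
tcp_pos: [0.5768, -0.059, 0.1937]
orientation: [-0.0, 0.99, 0.141, -0.0]
force: [-1.0, -0.6, -1.6]
opening: 0.0214
finger_force: 37.2
```

```bash
python3 st.py .673 -.031 .025 16.3; python3 - <<'E'
from h import *
a=snapshot("side")["image"][150:330,200:420,::-1];t=snapshot("top");np.savez("top6.npz",**t);b=t["image"][130:310,250:430,::-1]
cv2.imwrite("pics/c6.png",np.hstack([cv2.resize(a,(420,344)),cv2.resize(b,(344,344))]))
E
```

```text
t 9.1833 tcp [ 0.5768 -0.059   0.1937] ang 16.2 z [-0.  0. -1.] q [ 0.46  0.43 -0.52  1.77  0.25  1.01 -1.44] F [-1.  -0.6 -1.6] op 0.0214
shift cm [10.02  0.   16.86] twist -0.06
```

View pics/c6.png

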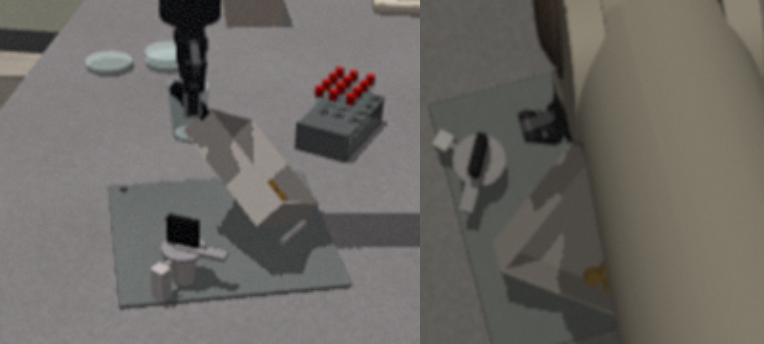

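```bash
cat > disc.py <<'E'
from h import *
c,sn=np.cos(np.radians(16.3)),np.sin(np.radians(16.3));B=np.array([[c,sn],[-sn,c]])
o=observe();G=o["tcp_pos"]+[0,0,.019]
S=np.array([.5368-.113*c,-.0722-.113*sn,.008]);d=G-S;h=B@d[:2]
th=np.arctan2(d[2],h[0])-np.radians(8.04);print("grasp r",np.hypot(d[2],h[0]),"tilt",np.degrees(th),"qd",abs(o["qd"]).max().round(4))
for n in("top","side"):
    s=snapshot(n);P=pts(s);hsv=cv2.cvtColor(s["image"],cv2.COLOR_RGB2HSV)
    X=P-S;bx=X[...,0]*c+X[...,1]*sn;by=-X[...,0]*sn+X[...,1]*c
    tx=bx*np.cos(th)+X[...,2]*np.sin(th);tz=-bx*np.sin(th)+X[...,2]*np.cos(th)
    m=(hsv[...,0]>10)&(hsv[...,0]<30)&(hsv[...,1]>120)&(hsv[...,2]>50)&(abs(tx-.08)<.15)&(abs(by)<.13)
    k,l,st,ce=cv2.connectedComponentsWithStats(m.astype(np.uint8))
    for i in range(1,k):
        q=l==i
        if st[i,4]>3:print(n,st[i],"tray from low corner mm: x %.0f..%.0f y %.0f..%.0f z %.0f..%.0f"%tuple(1000*v for a in(tx,by,tz) for v in np.percentile(a[q],[5,95])))
    w=(s["image"].min(2)>90)&(tx>-.03)&(tx<.25)&(abs(by)<.12)&(tz>-.01)&(tz<.05)&(s["z_map"]>0)
    if w.any(): print(n,"tray pts tx min",np.percentile(tx[w],[1,5]),"tz",np.percentile(tz[w],[2,50,98]),"y",np.percentile(by[w],[1,99]))
E
python3 disc.py
```

```text
grasp r 0.2568131155791349 tilt 44.81711848684939 qd 0.002
top [337 269  12  13  87] tray from low corner mm: x 28..53 y 7..26 z -0..11
top tray pts tx min [0.06986429 0.0737929 ] tz [-0.00427786 -0.00036045  0.03939303] y [0.0429859  0.10792702]
side [341 245   9  10  25] tray from low corner mm: x 43..64 y -28..1 z 9..13
side tray pts tx min [-0.02220563 -0.0140902 ] tz [-0.00218049  0.02153992  0.04324008] y [-0.10470253  0.11700807]
```

Emit:
drive_tool(targets=[0,0,0,0,2,0,0,0,0,2,0,0,0,0,2,0,0,0,0,2,0,0,0,0,2,0,0,0,0,2,0,0,0,0,2,0,0,0,0,2,0,0,0,0,2,0,0,0,0,2,0,0,0,0,2,0,0,0,0,2])

```text
t: 10.38
tcp_pos: [0.5767, -0.059, 0.1938]
orientation: [-0.0, 0.99, 0.141, 0.0]
force: [0.3, -1.6, -2.6]
opening: 0.0214
finger_force: 37.2
```

```bash
python3 disc.py; python3 - <<'E'
from h import *
a=snapshot("side")["image"][200:275,290:390,::-1];a=cv2.convertScaleAbs(a,alpha=1.5)
b=cv2.convertScaleAbs(snapshot("top")["image"][200:290,285:375,::-1],alpha=1.7)
cv2.imwrite("pics/c7.png",np.hstack([cv2.resize(a,(480,360),interpolation=3),cv2.resize(b,(320,360),interpolation=3)]))
E
```

```text
grasp r 0.2568630148925197 tilt 44.8407187215416 qd 0.0019
top [337 268  12  14  85] tray from low corner mm: x 27..54 y 7..26 z -0..12
top tray pts tx min [0.07307169 0.07569079] tz [-0.00403113 -0.00172969  0.04029705] y [0.04664257 0.10459872]
side [341 245   9  10  23] tray from low corner mm: x 44..65 y -28..3 z 9..13
side tray pts tx min [-0.02314522 -0.01348767] tz [-0.00249885  0.02170726  0.04318951] y [-0.10468399  0.11619105]
```

View pics/c7.png

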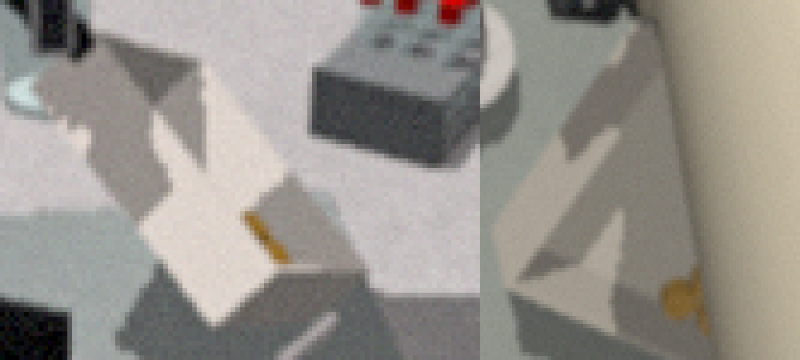

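The discs lie in one cluster in the low corner: orange at (265,240) in the left panel and (685,300) in the right. No discs are visible higher up, and nothing has moved for over a second.

```bash
python3 -c "
from station import *
print(job_done())"
```

```text
the job is handed in; nothing more can be done
None
```

The job is handed in: I turned the clamp about 74° clockwise to its end stop and am holding the tray by its handle at about 45°, with its low corner on the seat. The discs I could see are clustered in that corner and at rest; the arm hid part of the tray from the top camera, so I could not count all five.

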